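Start a new batch at the canteen serving station

ROBOT

A 6-joint arm with a two-finger parallel gripper is mounted at the origin on the work surface. World frame = base frame: x ahead of the robot, y to its left, z up, the work surface at z = 0. Lengths are in m, angles in rad, forces in N, time in s.
With the tool pointing down it reaches from about 0.3 to 0.775 m from the base axis. Payload 14.6 kg.
Tool frame: the origin (TCP) lies on the centre line of the jaws, within the pads' length; the fingertips stand 19 mm ahead of it and the grasp point (between the pads) is the TCP; z points along the fingers, y is the line along which they close (so a half turn about z gives the same grasp; the last joint's range is limited). The gripper opens to 94 mm and grips with 3 to 60 N. Pads are 16 mm wide; open, the fingers measure 119 mm over their backs; the gripper's body (75 mm by 177 mm) begins 78 mm behind the grasp point.
Start: joints at [-1.169, 0.3, 1.521, -0, 1.321, -0.067], TCP at [0.248, -0.491, 0.198] pointing down, gripper open.
Joint ranges: [-3.03, 3.03], [-0.79, 2.21], [0.23, 2.52], [-1.04, 4.18], [0, 3.07], [-2.55, 2.55]. Speed limits (rad/s): [2.22, 2.22, 2.57, 3.14, 3.14, 3.14].

INTERFACE

Orientations are given as [roll, pitch, yaw] about the fixed x, y, z axes, in that order (R = Rz(yaw) Ry(pitch) Rx(roll)).
In Python, from station import get_obs, camera, workorder gives the robot as it stands.
- The arm moves only by the tool play_rows, never from a script. Its argument "motion" is a list that holds one entry, the list of rows, each a list of 7 numbers: the shift along the tool's x, y, z as a fraction of full scale, then the turn, a rotation vector about the tool's x, y, z as a fraction of full scale, then the opening, from -1 (shut) to 1 (fully open). In form: [[[x, y, z, ax, ay, az, grip], ...]]. A call has 1 to 10 rows; each row is the pose to reach, as a shift and turn from the pose commanded when the call began, along the tool's axes at that moment, turning the shorter way round; what a row does not reach only later rows make up. Full scale, the value 1, is 0.25 m for a shift and 2 pi rad for a turn. A row lasts 1/10 s, in which the tool goes at most 50 mm and 8.59 degrees, less where a joint would pass 70% of its speed; a pose out of reach is approached as far as the arm can. A call with a number of a shift or a turn outside -1 to 1 is refused whole. A call with a gripper value outside its range is refused whole. The fingers move at their own pace and stop on an object; "grip_force" is the grip in N (left out, the last holds). Time passes only in rows, so rows that repeat a pose let the fingers close. It gives the time, the measured TCP pose, the force, the opening and the grip force at its end, in the units of the state.
- get_obs(): the state, without advancing time (a new reading comes with each control period).
- camera(name): name is "scene" or "top"; returns a dict with "frame" (400x640x3 uint8, red, green, blue), "z_map" (400x640 float32, m along the optical axis (not along the pixel's ray), 0 where there is no reading), "camera_matrix" (3x3 intrinsics, pixels), "T" (4x4, takes a point from camera to world coordinates). Camera axes: x right, y up, looking along -z (the intrinsics and any distortion apply to the point x, -y, -z); pixel columns grow to the right and rows downward; lengths in m; the calibration is good to about 2 mm. A picture is of the moment at which its call begins.
- workorder.hand_in(): hands the job in; it is judged then, once.
The state is a dict: "time_s": time; "qpos": joint angles; "joint_vel": joint speeds; "tau": joint torques, N m; "ee_pos": TCP position; "eef_rot": TCP orientation; "force": force on the tool from outside, world axes, zero at the start; "moment": the same for the moment, N m; "grip_width": finger opening in m; "grip_force": force on a finger pad.
Only numpy, scipy, OpenCV 4.12 (cv2) and the standard library are available. Lean on these libraries where they do the work, as an engineer would, in place of code of your own. Each camera call takes 0.05 s, during which the arm holds its last target. There are 200 camera calls.

TASK

A new batch of pastry portions is starting: first turn the knob of the blue portion counter anticlockwise, all the way back until its red pointer meets the green zero pin. Then push the little black snack tray square and flush into the corner of the steel fence, without shoving it hard, and leave the mug, the orange and the water cup alone.

Things in the scene. Friction and masses are not known exactly. Their poses are not given: they have to be found in the camera images.
- counter: Fixed portion counter: blue box 120 (x) x 110 (y) x 45 mm high with a white dial (94 mm across) on its top; origin at the centre of its underside. The knob's upright axis passes through the origin. A green zero pin, 6 mm thick, stands 8 mm proud of the dial at 37 mm from the axis, towards the box's own -x side (robot side at yaw 0).
- reset_knob (a joint): Angle of the reset knob, rad: 0 at the zero stop (red pointer against the green pin), growing clockwise seen from above, up to 5.5. To zero it, turn it anticlockwise seen from above. It is stiff and stays where it is left.
- knob_grip (a point): Grip point on the knob's axis, 76 mm above the table; turns with the knob. The black knob is an upright bar grip 42 mm long (along this point's x) x 14 mm thick (its y), from 52 to 84 mm above the table, over a disc 40 mm across; a flat red pointer reaches 40 mm from the axis along this point's -x, at 50 mm above the table. At joint value 0 this point's axes are those of the counter.
- station: Fixed metal plate 300 (x) x 320 (y) mm, 4 mm thick, lying on the table; origin at the centre of its underside. Steel fences 12 mm thick stand along its whole +x edge (the far side) and its +y edge (the left side), their tops 30 mm above the table; the other two sides are open.
- fence_corner (a point): Inner corner of the two fences, on the plate's top face (4 mm above the table), at x +138, y +148 mm in the station's frame; its axes are those of the station. The far fence's inner face runs from here along -y, the left fence's along -x.
- tray: Loose black snack tray, 120 (x) x 170 (y) x 22 mm high, upright walls 6 mm thick, about 0.35 kg, lying on the plate; a white plate 100 mm across with a pastry 55 x 65 mm is fixed in its middle, the pastry's top 38 mm above the tray's underside. Origin at the centre of its underside. When home its centre lies at x +78, y +63 mm in the station's frame, its axes parallel to the station's.
- tray_corner (a point): Outer bottom corner of the tray at its own +x +y (x +60, y +85 mm from its centre): the corner that goes into the fence corner.
- water_cup: Bystander: sealed pale clear cup with teal foil lid, 72 mm across at the lid, 75 mm high; origin at the centre of its underside.
- mug: Bystander: white mug, 80 mm across, 85 mm high, handle at its +y; origin at the centre of its underside.
- orange: Bystander: orange, 74 mm across, 71 mm high, on a flat spot; origin at the centre of its underside.

How it is judged:
On the way, in this order (a step that is already met when the one before it is completed fails the run):
1. the reset knob is back at its zero stop, within 0.07 rad (4 degrees), before the tray is home (value of joint reset_knob below 0.07 rad), for 0.2 s.
2. the tray is home in the fence corner: its corner within 4 mm of the fence corner, and square to it within 0.025 rad (1.4 degrees) (horizontal distance between tray_corner and fence_corner below 0.004 m and angle between the x axis of tray and the x axis of station, either way round below 0.025 rad and angle between tray's own z axis and vertical below 0.03 rad and z of tray in the frame of station below 0.007 m), for 0.2 s.
At the end, for the whole second after the job is handed in: The knob rests at its zero stop (within 0.07 rad, 4 degrees), and the tray lies still and flat on the plate, flush in the fence corner: its corner within 4 mm of the fence corner and square within 0.025 rad (1.4 degrees) (all of step 2 and value of joint reset_knob below 0.07 rad and linear speed of tray below 0.01 m/s); the robot touches nothing.
It fails at once if the water cup is moved by more than 20 mm or tipped (distance of water_cup from where it was at the start of the episode above 0.02 m or angle between water_cup's own z axis and vertical above 0.3 rad).
It fails at once if the mug is moved by more than 20 mm or tipped (distance of mug from where it was at the start of the episode above 0.02 m or angle between mug's own z axis and vertical above 0.3 rad).
It fails at once if the orange is moved by more than 20 mm or tipped (distance of orange from where it was at the start of the episode above 0.02 m or angle between orange's own z axis and vertical above 0.3 rad).
It fails at once if the tray is pushed or squeezed by the fingers with more than 40 N (contact force between the fingers and tray above 40 N).
It also fails if it takes over 72 s, if anything falls off the work surface, if the arm or the gripper's body presses on something with over 40 N, if the wrist force passes 120 N, or if a joint passes its speed limit or range.

## Working session

There is one attempt and no reset: what is moved stays moved. The work goes in short steps, Python scripts to look and compute and a tool call to move; the robot and the scene stay as the last step left them, time stands still between calls to the robot, and variables do not carry over. Pictures are saved under pics/ and viewed, at most 10 in all, crops included, and the job is handed in when it is done.

Besides the shell and the picture viewer there is one more tool, called after "Emit:" as name(argument=value, ...) on one line, values as JSON. play_rows: Moves the arm, as the interface text tells. Its arguments: {"type":"object","properties":{"motion":{"type":"array"},"grip_force":{"type":"number"}},"required":["motion"]}

```bash
mkdir -p pics; ls; cat > h.py <<'E'
import numpy as np, cv2
from station import get_obs, camera, workorder
def snap(name,tag):
    c=camera(name); np.savez(f'{tag}.npz',**c)
    cv2.imwrite(f'pics/{tag}.png',c['frame'][...,::-1]); return c
def cloud(c):
    K=np.array(c['camera_matrix']);T=np.array(c['T']);z=c['z_map']
    v,u=np.mgrid[0:400,0:640]
    p=np.stack([(u-K[0,2])/K[0,0]*z,-(v-K[1,2])/K[1,1]*z,-z],-1)
    return p@T[:3,:3].T+T[:3,3]
def onplane(c,u,v,h):
    K=np.array(c['camera_matrix']);T=np.array(c['T'])
    d=T[:3,:3]@np.array([(u-K[0,2])/K[0,0],-(v-K[1,2])/K[1,1],-1]);o=T[:3,3]
    return o+d*(h-o[2])/d[2]
E
python3 - <<'E'
from h import *
for n in('top','scene'):
    c=snap(n,n+'0'); print(n,c['camera_matrix'],c['T'],[k for k in c])
print(get_obs())
E
```

```text
pics
top [[393.18169763   0.         324.72909942]
 [  0.         393.18169763 193.13573444]
 [  0.           0.           1.        ]] [[-0.01413225  0.99526985 -0.09611559  0.47110663]
 [-0.99976759 -0.01563006 -0.01484831  0.01639234]
 [-0.01628037  0.09588341  0.99525942  1.01972758]
 [ 0.          0.          0.          1.        ]] ['frame', 'z_map', 'camera_matrix', 'T']
scene [[374.15374525   0.         325.75596954]
 [  0.         374.15374525 193.9237181 ]
 [  0.           0.           1.        ]] [[-0.70804464 -0.38615151  0.59123582  1.06032048]
 [ 0.70609718 -0.37530901  0.60047475  0.51639359]
 [-0.0099781   0.84263287  0.53839602  0.54180499]
 [ 0.          0.          0.          1.        ]] ['frame', 'z_map', 'camera_matrix', 'T']
{'time_s': 0.1, 'qpos': array([-1.16862874e+00,  3.00389160e-01,  1.52153466e+00,  1.78844869e-05,
        1.32069044e+00, -6.66062770e-02]), 'joint_vel': array([-0.00012729, -0.00115597, -0.00070575, -0.00035485,  0.00110834,
       -0.00033005]), 'tau': array([ 7.90953873e-04, -5.32645476e+01, -3.53280044e+01,  7.09546963e-02,
        2.34974711e-02, -5.41561940e-05]), 'ee_pos': array([ 0.24838767, -0.49044036,  0.19735092]), 'eef_rot': array([-3.14057447e+00, -8.52799441e-05,  4.68769383e-01]), 'force': array([-0.86077365, -0.2738932 , -0.48449941]), 'moment': array([ 0.01197469,  0.00635843, -0.04934029]), 'grip_force': 0.0, 'grip_width': 0.09411589373387508}
```

View pics/top0.png

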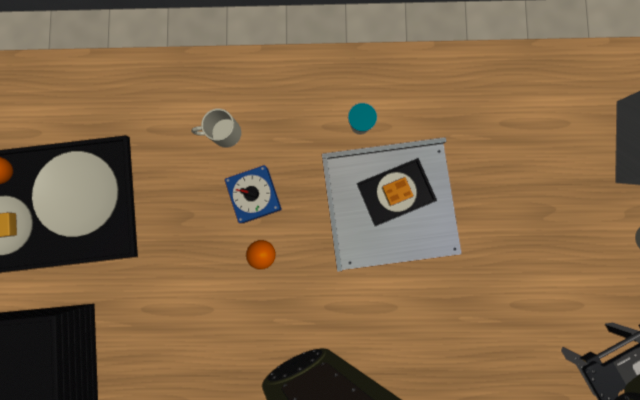

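View pics/scene0.png

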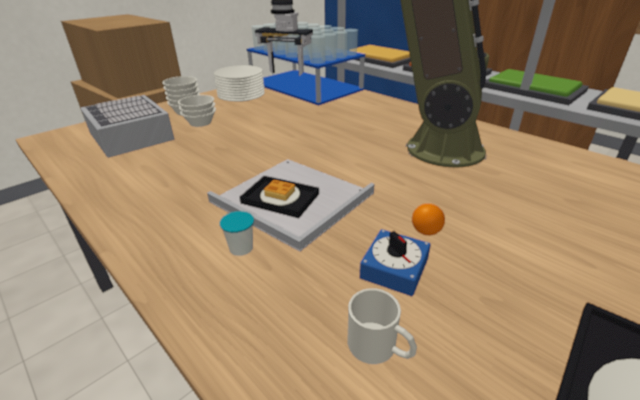

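Top view: the counter is at about (253,194), the plate corner at the upper left near (325,155), and the tray centre near (397,192), turned. The cup is at (362,117), the mug at (220,127) and the orange at (261,254). Next I'll enlarge the counter and the station.

```bash
python3 - <<'E'
from h import *
a=cv2.imread('pics/top0.png')
cv2.imwrite('pics/c1.png',cv2.resize(a[160:230,215:290],None,fx=8,fy=8,interpolation=cv2.INTER_CUBIC))
cv2.imwrite('pics/c2.png',cv2.resize(a[130:275,315:470],None,fx=4,fy=4,interpolation=cv2.INTER_CUBIC))
E
```

```text
(no output)
```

View pics/c1.png

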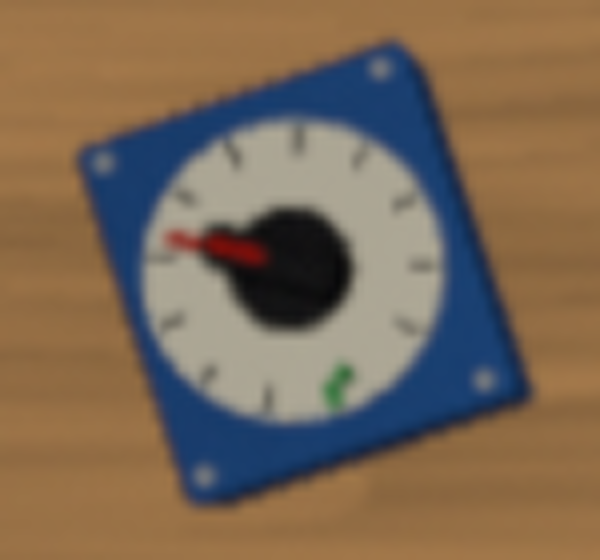

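View pics/c2.png

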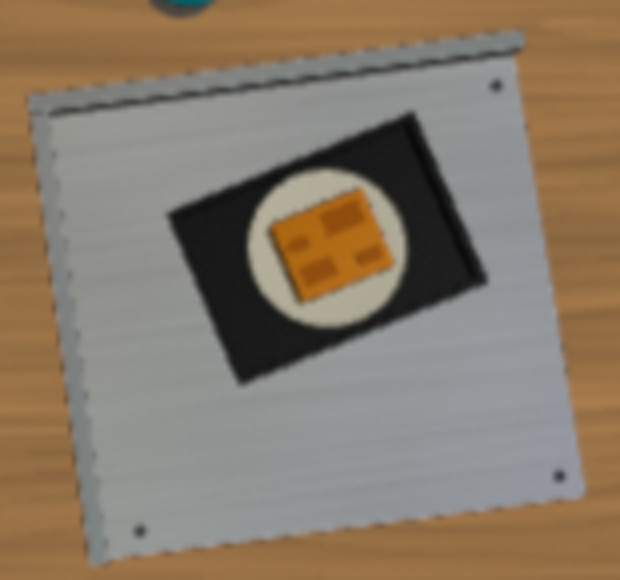

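The counter crop shows the dial centre at about (292,268), the red pointer tip at about (170,237), and the green pin base at about (335,400) with its top near (345,370). So the pointer needs roughly 95° anticlockwise. In the station crop the tray corners are (168,213), (412,112), (487,285) and (240,384). The fence outer top corner is (30,95), and the plate's near-right corner is (583,495).

```bash
cat > fit.py <<'E'
from h import *
from scipy.optimize import least_squares
c=dict(np.load('top0.npz'))
def px(p,f,off): return (np.array(p)+.5)/f-.5+np.array(off)
def proj(P):
    T=c['T'];q=(np.asarray(P)-T[:3,3])@T[:3,:3];K=c['camera_matrix']
    return np.stack([K[0,2]+K[0,0]*q[:,0]/-q[:,2],K[1,2]+K[1,1]*q[:,1]/q[:,2]],-1)
def place(p,L):
    L=np.array(L,float)/1000;s,k=np.sin(p[2]),np.cos(p[2])
    return np.c_[p[0]+k*L[:,0]-s*L[:,1],p[1]+s*L[:,0]+k*L[:,1],L[:,2]]
def fit(L,pix,z0):
    m=np.mean([onplane(c,*q,z0) for q in pix],0)
    r=least_squares(lambda p:(proj(place(p,L))-pix).ravel(),[m[0],m[1],.1])
    return r.x,np.round(r.fun,2)
if __name__=='__main__':
    print('station',fit([[150,160,30],[150,-160,30],[-150,-160,4],[-150,160,30]],px([[30,95],[522,33],[583,495],[92,565]],4,[315,130]),.02))
    print('tray',fit([[60,85,26],[60,-85,26],[-60,-85,26],[-60,85,26]],px([[168,213],[412,112],[487,285],[240,384]],4,[315,130]),.02))
    print('counter',fit([[60,55,45],[60,-55,45],[-60,-55,45],[-60,55,45]],px([[78,150],[402,38],[527,395],[190,502]],8,[215,160]),.04))
    g=lambda p,h:onplane(c,*px(p,8,[215,160]),h)
    print('dial',g([293,269],.045),'knobdisc',g([291,268],.05),'pintop',g([345,370],.053),'pinbase',g([335,395],.045),'ptr',g([170,237],.05))
    P=cloud(c)
    for n,u,v,r in(('cup',362,117,10),('mug',222,128,14),('orange',261,254,11),('knob',251,193,4),('pastry',397,191,6)):
        q=P[v-r:v+r+1,u-r:u+r+1].reshape(-1,3);q=q[q[:,2]>q[:,2].max()-.01];print(n,q.mean(0).round(3),q[:,2].max().round(3))
E
python3 fit.py
```

```text
station (array([ 0.53874791, -0.13777335,  0.11449948]), array([-0.77, -0.25,  0.59, -1.  ,  1.03,  0.72, -0.85,  0.43]))
tray (array([ 0.56814462, -0.15015291,  0.37158329]), array([-0.43, -0.45,  0.17, -0.21,  0.38, -0.03, -0.12,  0.67]))
counter (array([0.56762524, 0.2127849 , 0.31600156]), array([-0.47, -0.38,  0.57, -0.53, -0.11, -0.07,  0.01,  0.95]))
dial [0.56799507 0.21468162 0.045     ] knobdisc [0.56782007 0.21428903 0.05      ] pintop [0.5356179  0.19683112 0.053     ] pinbase [0.52841012 0.20142582 0.045     ] ptr [0.57810771 0.25210049 0.05      ]
cup [0.471 0.016 1.02 ] 1.02
mug [0.471 0.016 1.02 ] 1.02
orange [0.471 0.016 1.02 ] 1.02
knob [0.565 0.208 0.082] 0.087
pastry [0.471 0.016 1.02 ] 1.02
```

```bash
cat > mv.py <<'E'
from h import *
import sys
from scipy.spatial.transform import Rotation as Ro
o=get_obs();R=Ro.from_euler('xyz',o['eef_rot'])
print('t',round(o['time_s'],2),'pos',o['ee_pos'].round(4),'rpy',o['eef_rot'].round(4),'q',o['qpos'].round(2),'F',o['force'].round(1),'w',round(float(o['grip_width']),4),'gf',o['grip_force'])
for a in sys.argv[1:]:
    x,y,z,yaw=map(float,a.split(','))
    G=Ro.from_euler('xyz',[np.pi,0,yaw])
    print(a,'shift/.25',(R.inv().apply(np.array([x,y,z])-o['ee_pos'])/.25).round(4),'turn/2pi',((R.inv()*G).as_rotvec()/2/np.pi).round(4))
E
python3 mv.py 0.40,-0.23,0.2,1.30
```

```text
t 0.1 pos [ 0.2484 -0.4904  0.1974] rpy [-3.1406e+00 -1.0000e-04  4.6880e-01] q [-1.17  0.3   1.52  0.    1.32 -0.07] F [-0.9 -0.3 -0.5] w 0.0941 gf 0.0
0.40,-0.23,0.2,1.30 shift/.25 [ 1.0117 -0.6554 -0.0098] turn/2pi [-1.000e-04 -1.000e-04 -1.323e-01]
```

Emit:
play_rows(motion=[[[1, -0.65, 0, 0, 0, -0.132, 1], [1, -0.65, 0, 0, 0, -0.132, 1], [1, -0.65, 0, 0, 0, -0.132, 1], [1, -0.65, 0, 0, 0, -0.132, 1], [1, -0.65, 0, 0, 0, -0.132, 1], [1, -0.65, 0, 0, 0, -0.132, 1], [1, -0.65, 0, 0, 0, -0.132, 1], [1, -0.65, 0, 0, 0, -0.132, 1]]])

```text
time_s: 0.9
ee_pos: [0.3983, -0.2321, 0.1977]
eef_rot: [-3.141, 0.0, 1.3]
force: [-0.6, -0.3, 0.0]
grip_width: 0.0942
grip_force: 0.0
```

```bash
python3 mv.py 0.48,0.0,0.2,1.30 .568,.2137,.2,1.3
```

```text
t 0.9 pos [ 0.3983 -0.2321  0.1977] rpy [-3.1412e+00  1.0000e-04  1.2999e+00] q [-0.61  0.1   1.76 -0.    1.28 -0.34] F [-0.6 -0.3  0. ] w 0.0942 gf 0.0
0.48,0.0,0.2,1.30 shift/.25 [ 0.9819  0.0663 -0.0092] turn/2pi [-0.0001  0.     -0.    ]
.568,.2137,.2,1.3 shift/.25 [ 1.8998  0.1767 -0.0093] turn/2pi [-0.0001  0.     -0.    ]
```

Emit:
play_rows(motion=[[[0.95, 0.088, 0, 0, 0, 0, 1], [0.95, 0.088, 0, 0, 0, 0, 1], [0.95, 0.088, 0, 0, 0, 0, 1], [0.95, 0.088, 0, 0, 0, 0, 1], [0.95, 0.088, 0, 0, 0, 0, 1], [0.95, 0.088, 0, 0, 0, 0, 1]]])

```text
time_s: 1.5
ee_pos: [0.484, -0.008, 0.1975]
eef_rot: [-3.141, -0.0, 1.299]
force: [-0.1, -0.7, -0.9]
grip_width: 0.0938
grip_force: 0.0
```

Emit:
play_rows(motion=[[[0.95, 0.088, 0, 0, 0, 0, 1], [0.95, 0.088, 0, 0, 0, 0, 1], [0.95, 0.088, 0, 0, 0, 0, 1], [0.95, 0.088, 0, 0, 0, 0, 1], [0.95, 0.088, 0, 0, 0, 0, 1], [0.95, 0.088, 0, 0, 0, 0, 1], [0.95, 0.088, 0, 0, 0, 0, 1]]])

```text
time_s: 2.2
ee_pos: [0.5688, 0.2113, 0.1971]
eef_rot: [-3.141, 0.001, 1.297]
force: [-0.6, 0.7, -0.9]
grip_width: 0.094
grip_force: 0.0
```

```bash
python3 mv.py .568,.2137,.074,1.3
```

```text
t 2.2 pos [0.5688 0.2113 0.1971] rpy [-3.1407e+00  1.0000e-03  1.2968e+00] q [ 0.3   0.43  1.35 -0.    1.37  0.57] F [-0.6  0.7 -0.9] w 0.094 gf 0.0
.568,.2137,.074,1.3 shift/.25 [ 0.0089 -0.005   0.4923] turn/2pi [-0.0001  0.0002 -0.0005]
```

Emit:
play_rows(motion=[[[0.009, -0.005, 0.25, 0, 0, 0, 1], [0.009, -0.005, 0.35, 0, 0, 0, 1], [0.009, -0.005, 0.42, 0, 0, 0, 1], [0.009, -0.005, 0.47, 0, 0, 0, 1], [0.009, -0.005, 0.487, 0, 0, 0, 1], [0.009, -0.005, 0.487, 0, 0, 0, 1]]])

```text
time_s: 2.8
ee_pos: [0.5682, 0.2145, 0.0766]
eef_rot: [3.141, -0.0, 1.297]
force: [-0.4, 0.1, -0.8]
grip_width: 0.0937
grip_force: 0.0
```

Emit:
play_rows(motion=[[[0, 0, 0, 0, 0, 0, -0.7], [0, 0, 0, 0, 0, 0, -0.7], [0, 0, 0, 0, 0, 0, -0.7], [0, 0, 0, 0, 0, 0, -1], [0, 0, 0, 0, 0, 0, -1], [0, 0, 0, 0, 0, 0, -1], [0, 0, 0, 0, 0, 0, -1], [0, 0, 0, 0, 0, 0, -1], [0, 0, 0, 0, 0, 0, -1], [0, 0, 0, 0, 0, 0, -1]]], grip_force=20)

```text
time_s: 3.8
ee_pos: [0.5678, 0.2154, 0.0761]
eef_rot: [3.142, -0.0, 1.298]
force: [-0.4, -0.3, -0.4]
grip_width: 0.0172
grip_force: 0.0
```

```bash
python3 mv.py .568,.2137,.074,1.3;python3 -c "
from h import *;print(get_obs()['moment']);snap('scene','s1');a=cv2.imread('pics/s1.png');cv2.imwrite('pics/s1c.png',cv2.resize(a[150:310,310:470],None,fx=3.5,fy=3.5,interpolation=cv2.INTER_CUBIC))"
```

```text
t 3.8 pos [0.5678 0.2154 0.0761] rpy [ 3.1416 -0.      1.2982] q [0.3  0.54 1.47 0.   1.13 0.57] F [-0.4 -0.3 -0.4] w 0.0172 gf 0.0
.568,.2137,.074,1.3 shift/.25 [-0.0063  0.0027  0.0084] turn/2pi [ 0.     -0.     -0.0003]
[-0.0016666  -0.03309368 -0.00620296]
```

View pics/s1c.png

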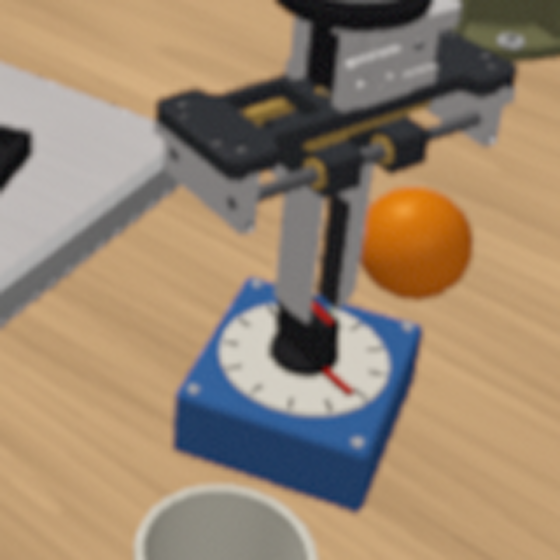

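The crop shows the fingers straddling the bar, with the red pointer sticking out at about (340,380). The jaws are still closing at 17 mm, so I'll finish closing and then turn.

Emit:
play_rows(motion=[[[-0.005, 0, 0, 0, 0, 0, -1], [-0.005, 0, 0, 0, 0, 0, -1], [-0.005, 0, 0, 0, 0, 0, -1], [-0.005, 0, 0, 0, 0, 0, -1]]], grip_force=25)

```text
time_s: 4.25
ee_pos: [0.5677, 0.2142, 0.0766]
eef_rot: [3.141, -0.0, 1.298]
force: [-0.3, -1.5, 5.9]
grip_width: 0.0004
grip_force: 2.9
```

Emit:
play_rows(motion=[[[0, 0, 0, 0, 0, -0.015, -1], [0, 0, 0, 0, 0, -0.03, -1], [0, 0, 0, 0, 0, -0.045, -1], [0, 0, 0, 0, 0, -0.06, -1], [0, 0, 0, 0, 0, -0.075, -1], [0, 0, 0, 0, 0, -0.09, -1], [0, 0, 0, 0, 0, -0.105, -1], [0, 0, 0, 0, 0, -0.12, -1]]])

```text
time_s: 5.05
ee_pos: [0.5678, 0.2143, 0.0767]
eef_rot: [3.14, 0.0, 2.056]
force: [-0.5, -0.0, 5.6]
grip_width: 0.0005
grip_force: 2.8
```

```bash
python3 mv.py .568,.2137,.074,3.457;python3 -c "
from h import *;print(get_obs()['moment'])"
```

```text
t 5.05 pos [0.5678 0.2143 0.0767] rpy [3.1405e+00 2.0000e-04 2.0560e+00] q [ 0.3   0.54  1.47 -0.    1.12 -0.18] F [-0.5 -0.   5.6] w 0.0005 gf 2.7861657680477947
.568,.2137,.074,3.457 shift/.25 [-0.0024 -0.0004  0.0106] turn/2pi [ 1.00e-04  2.00e-04 -2.23e-01]
[ 0.01952478 -0.11762117  0.01685424]
```

The jaws shut to 0 mm, so the grip missed. I'll look again.

```bash
python3 -c "
from h import *
s=snap('scene','s2');t=snap('top','t2')
f=lambda a,r:cv2.resize(cv2.cvtColor(a,4)[r[0]:r[1],r[2]:r[3]],(400,400),interpolation=cv2.INTER_CUBIC)
cv2.imwrite('pics/s2c.png',np.hstack([f(s['frame'],(200,300,350,450)),f(t['frame'],(150,240,205,295))]))"
```

```text
(no output)
```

View pics/s2c.png

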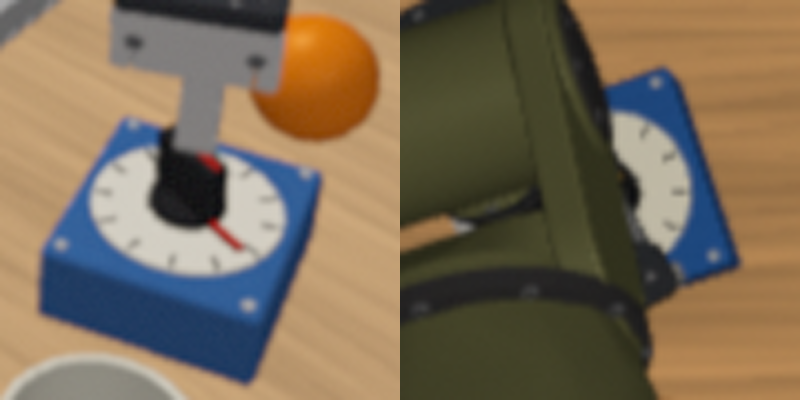

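```bash
python3 -c "
from h import *
c=dict(np.load('s2.npz'));P=cloud(c)
for u in (392,396,400,404,408):
  print(u,[(v,P[v,u].round(3).tolist(),c['frame'][v,u].tolist()) for v in range(222,254,3)])
c=dict(np.load('scene0.npz'));P=cloud(c)
print([(v,P[v,u].round(3).tolist()) for u in(392,396,400) for v in range(230,254,3)])
"
```

```text
392 [(222, [0.444, 0.115, 0.001], [195, 159, 117]), (225, [0.454, 0.123, 0.001], [199, 164, 120]), (228, [0.464, 0.13, 0.002], [193, 157, 115]), (231, [0.563, 0.195, 0.085], [140, 111, 81]), (234, [0.571, 0.201, 0.085], [41, 40, 41]), (237, [0.573, 0.203, 0.08], [28, 28, 30]), (240, [0.571, 0.203, 0.071], [18, 20, 20]), (243, [0.572, 0.204, 0.065], [21, 23, 25]), (246, [0.575, 0.206, 0.06], [18, 18, 19]), (249, [0.575, 0.207, 0.053], [32, 33, 33]), (252, [0.584, 0.213, 0.055], [34, 34, 37])]
396 [(222, [0.583, 0.214, 0.127], [133, 128, 125]), (225, [0.581, 0.214, 0.119], [130, 126, 124]), (228, [0.582, 0.215, 0.113], [128, 125, 125]), (231, [0.58, 0.215, 0.105], [128, 125, 124]), (234, [0.582, 0.217, 0.1], [129, 126, 125]), (237, [0.572, 0.212, 0.084], [94, 92, 91]), (240, [0.575, 0.214, 0.08], [24, 24, 26]), (243, [0.576, 0.215, 0.074], [18, 19, 21]), (246, [0.576, 0.216, 0.067], [20, 20, 24]), (249, [0.577, 0.218, 0.061], [19, 18, 20]), (252, [0.577, 0.218, 0.053], [33, 31, 33])]
400 [(222, [0.578, 0.22, 0.128], [128, 126, 125]), (225, [0.577, 0.22, 0.121], [128, 125, 125]), (228, 
[... 1435 characters left out ...]
8, 0.133, 0.0]), (233, [0.569, 0.2, 0.086]), (236, [0.572, 0.202, 0.081]), (239, [0.573, 0.203, 0.075]), (242, [0.573, 0.204, 0.068]), (245, [0.573, 0.205, 0.06]), (248, [0.573, 0.206, 0.054]), (251, [0.58, 0.211, 0.053]), (230, [0.463, 0.141, 0.002]), (233, [0.563, 0.204, 0.084]), (236, [0.571, 0.21, 0.085]), (239, [0.577, 0.215, 0.084]), (242, [0.574, 0.214, 0.074]), (245, [0.575, 0.215, 0.068]), (248, [0.578, 0.218, 0.064]), (251, [0.575, 0.217, 0.054]), (230, [0.456, 0.148, 0.001]), (233, [0.466, 0.154, 0.002]), (236, [0.566, 0.216, 0.086]), (239, [0.574, 0.221, 0.086]), (242, [0.579, 0.225, 0.084]), (245, [0.578, 0.226, 0.076]), (248, [0.579, 0.227, 0.07]), (251, [0.579, 0.228, 0.064])]
```

```bash
python3 -c "
from h import *
c=dict(np.load('s1.npz'));P=cloud(c)
for u in (388,391,394,397,400,403,406,409):
  print(u,[(v,P[v,u].round(3).tolist(),c['frame'][v,u].tolist()) for v in range(225,250,3)])
for n in ('top0','scene0'):
  c=dict(np.load(n+'.npz'));P=cloud(c);m=(P[...,2]>.05)&(c['z_map']>0)&(np.hypot(P[...,0]-.248,P[...,1]+.49)<.1);q=P[m];print(n,m.sum(),np.percentile(q,[0,1,5,50,99],axis=0).round(3).tolist() if m.sum() else 0, (c['z_map']>0).mean())
"
```

```text
388 [(225, [0.459, 0.115, 0.0], [189, 158, 124]), (228, [0.469, 0.123, 0.001], [188, 159, 126]), (231, [0.587, 0.202, 0.102], [122, 122, 135]), (234, [0.587, 0.202, 0.095], [91, 109, 142]), (237, [0.545, 0.176, 0.048], [145, 147, 150]), (240, [0.568, 0.192, 0.063], [147, 143, 133]), (243, [0.57, 0.193, 0.057], [167, 163, 152]), (246, [0.574, 0.196, 0.053], [101, 98, 93]), (249, [0.581, 0.202, 0.054], [48, 46, 45])]
391 [(225, [0.588, 0.208, 0.12], [127, 124, 123]), (228, [0.589, 0.209, 0.114], [127, 124, 123]), (231, [0.587, 0.208, 0.105], [128, 124, 123]), (234, [0.587, 0.209, 0.099], [128, 125, 123]), (237, [0.571, 0.199, 0.077], [96, 93, 92]), (240, [0.573, 0.201, 0.071], [17, 17, 18]), (243, [0.572, 0.201, 0.063], [21, 20, 23]), (246, [0.573, 0.203, 0.057], [26, 25, 27]), (249, [0.577, 0.206, 0.054], [35, 32, 36])]
394 [(225, [0.592, 0.216, 0.126], [127, 125, 123]), (228, [0.591, 0.217, 0.119], [128, 126, 125]), (231, [0.591, 0.217, 0.112], [128, 125, 124]), (234, [0.589, 0.217, 0.104], [128, 125, 124]), (237, [0.59, 0.218, 0.098], [129, 127, 125]), (240, [0.573, 0.208, 0.075], [
[... 1789 characters left out ...]
59, 0.228, 0.115], [127, 124, 124]), (228, [0.557, 0.228, 0.106], [127, 124, 123]), (231, [0.556, 0.228, 0.098], [126, 124, 124]), (234, [0.556, 0.229, 0.092], [140, 130, 123]), (237, [0.514, 0.206, 0.047], [116, 115, 142]), (240, [0.524, 0.213, 0.049], [185, 183, 182]), (243, [0.53, 0.217, 0.047], [201, 196, 185]), (246, [0.537, 0.222, 0.046], [211, 206, 195]), (249, [0.545, 0.227, 0.046], [211, 206, 195])]
top0 2981 [[0.184, -0.537, 0.202], [0.193, -0.534, 0.21], [0.201, -0.53, 0.227], [0.244, -0.441, 0.342], [0.286, -0.396, 0.391]] 0.99612890625
scene0 1785 [[0.182, -0.582, 0.208], [0.191, -0.554, 0.215], [0.216, -0.542, 0.235], [0.263, -0.468, 0.341], [0.315, -0.402, 0.428]] 0.9961171875
```

The depth shows the fingertips about 10 mm above the reported TCP (z≈0.086 at TCP 0.077), not 19 mm below it. That makes the tool about 29 mm higher than reported, so it closed on top of the bar. The knob hasn't moved. I'll back off, turn back, and descend 27 mm further.

Emit:
play_rows(motion=[[[0, 0, -0.06, 0, 0, 0, 1], [0, 0, -0.06, 0, 0, 0.03, 1], [0, 0, -0.06, 0, 0, 0.06, 1], [0, 0, -0.06, 0, 0, 0.09, 1], [0, 0, -0.06, 0, 0, 0.12, 1], [0, 0, -0.06, 0, 0, 0.12, 1], [0, 0, -0.06, 0, 0, 0.12, 1], [0, 0, -0.06, 0, 0, 0.12, 1]]])

```text
time_s: 5.95
ee_pos: [0.5675, 0.2142, 0.0916]
eef_rot: [3.141, -0.0, 1.302]
force: [0.7, -0.3, 0.4]
grip_width: 0.0611
grip_force: 0.0
```

Emit:
play_rows(motion=[[[0, 0, 0.05, 0, 0, 0, 0], [0, 0, 0.08, 0, 0, 0, 0], [0, 0, 0.11, 0, 0, 0, 0], [0, 0, 0.14, 0, 0, 0, 0], [0, 0, 0.155, 0, 0, 0, 0], [0, 0, 0.165, 0, 0, 0, 0], [0, 0, 0.165, 0, 0, 0, 0]]])

```text
time_s: 6.65
ee_pos: [0.5674, 0.2142, 0.0496]
eef_rot: [-3.141, 0.0, 1.298]
force: [0.8, -0.5, -1.1]
grip_width: 0.0475
grip_force: 0.0
```

```bash
python3 mv.py .568,.2137,.0485,1.3
```

```text
t 6.65 pos [0.5674 0.2142 0.0496] rpy [-3.1414e+00  2.0000e-04  1.2983e+00] q [ 0.3   0.58  1.49 -0.    1.08  0.57] F [ 0.8 -0.5 -1.1] w 0.0475 gf 0.0
.568,.2137,.0485,1.3 shift/.25 [-0.0011  0.0029  0.0044] turn/2pi [-0.      0.     -0.0003]
```

Emit:
play_rows(motion=[[[0, 0, 0, 0, 0, 0, -1], [0, 0, 0, 0, 0, 0, -1], [0, 0, 0, 0, 0, 0, -1], [0, 0, 0, 0, 0, 0, -1], [0, 0, 0, 0, 0, 0, -1], [0, 0, 0, 0, 0, 0, -1], [0, 0, 0, 0, 0, 0, -1], [0, 0, 0, 0, 0, 0, -1]]], grip_force=30)

```text
time_s: 7.45
ee_pos: [0.5675, 0.2142, 0.0499]
eef_rot: [3.141, -0.0, 1.298]
force: [0.7, -0.2, 1.5]
grip_width: 0.0137
grip_force: 30.0
```

Gripped at 13.7 mm. Now the anticlockwise turn.

Emit:
play_rows(motion=[[[0, 0, 0, 0, 0, -0.018, -1], [0, 0, 0, 0, 0, -0.036, -1], [0, 0, 0, 0, 0, -0.054, -1], [0, 0, 0, 0, 0, -0.072, -1], [0, 0, 0, 0, 0, -0.09, -1], [0, 0, 0, 0, 0, -0.108, -1], [0, 0, 0, 0, 0, -0.126, -1], [0, 0, 0, 0, 0, -0.144, -1], [0, 0, 0, 0, 0, -0.162, -1], [0, 0, 0, 0, 0, -0.162, -1]]])

```text
time_s: 8.45
ee_pos: [0.5659, 0.2138, 0.0499]
eef_rot: [-3.138, -0.002, 2.32]
force: [-12.5, -3.5, 10.0]
grip_width: 0.0138
grip_force: 30.0
```

```bash
python3 mv.py .568,.2137,.05,3.457;python3 -c "
from h import *;print(get_obs()['moment'])"
```

```text
t 8.45 pos [0.5659 0.2138 0.0499] rpy [-3.1380e+00 -1.7000e-03  2.3202e+00] q [ 0.3   0.58  1.49 -0.    1.08 -0.45] F [-12.5  -3.5  10. ] w 0.0138 gf 30.001526176929474
.568,.2137,.05,3.457 shift/.25 [-0.0059  0.0058 -0.0003] turn/2pi [-0.0004 -0.0006 -0.1809]
[-0.77925917  2.20862885  0.01105211]
```

Emit:
play_rows(motion=[[[0.003, -0.006, 0, 0, 0, -0.017, -1], [0.003, -0.006, 0, 0, 0, -0.034, -1], [0.003, -0.006, 0, 0, 0, -0.051, -1], [0.003, -0.006, 0, 0, 0, -0.068, -1], [0.003, -0.006, 0, 0, 0, -0.085, -1], [0.003, -0.006, 0, 0, 0, -0.102, -1], [0.003, -0.006, 0, 0, 0, -0.119, -1], [0.003, -0.006, 0, 0, 0, -0.136, -1], [0.003, -0.006, 0, 0, 0, -0.153, -1], [0.003, -0.006, 0, 0, 0, -0.165, -1]]])

```text
time_s: 9.45
ee_pos: [0.5653, 0.2122, 0.0499]
eef_rot: [-3.14, -0.002, -2.926]
force: [-5.5, -11.1, 7.1]
grip_width: 0.0141
grip_force: 30.0
```

```bash
python3 mv.py .568,.2137,.05,3.457;python3 -c "
from h import *;print(get_obs()['moment'])"
```

```text
t 9.45 pos [0.5653 0.2122 0.0499] rpy [-3.1395e+00 -2.4000e-03 -2.9265e+00] q [ 0.3   0.57  1.5  -0.    1.08 -1.49] F [ -5.5 -11.1   7.1] w 0.0141 gf 30.005166828632355
.568,.2137,.05,3.457 shift/.25 [-0.0118  0.0035 -0.0004] turn/2pi [-0.0003 -0.0004 -0.016 ]
[-2.14993796  0.92565292 -0.04302648]
```

Emit:
play_rows(motion=[[[0.003, -0.004, 0, 0, 0, -0.008, -1], [0.003, -0.004, 0, 0, 0, -0.014, -1], [0.003, -0.004, 0, 0, 0, -0.018, -1], [0.003, -0.004, 0, 0, 0, -0.018, -1]]])

```text
time_s: 9.85
ee_pos: [0.5653, 0.212, 0.0499]
eef_rot: [-3.141, -0.001, -2.817]
force: [-1.9, -5.6, 3.6]
grip_width: 0.0137
grip_force: 30.0
```

```bash
python3 mv.py;python3 -c "
from h import *;o=get_obs();print(o['moment'],o['tau'])"
```

```text
t 9.85 pos [0.5653 0.212  0.0499] rpy [-3.1409e+00 -5.0000e-04 -2.8170e+00] q [ 0.3   0.57  1.5  -0.    1.07 -1.6 ] F [-1.9 -5.6  3.6] w 0.0137 gf 30.01971870660782
[-0.91798608  0.07273733 -0.17495013] [  3.09452266 -62.1744132  -31.210531     1.04689915  -0.64685421
  -0.65636018]
```

Emit:
play_rows(motion=[[[0, 0, 0, 0, 0, -0.004, -1], [0, 0, 0, 0, 0, -0.008, -1], [0, 0, 0, 0, 0, -0.01, -1], [0, 0, 0, 0, 0, -0.01, -1]]])

```text
time_s: 10.25
ee_pos: [0.5653, 0.212, 0.0499]
eef_rot: [-3.141, -0.001, -2.755]
force: [-1.2, -4.3, 3.1]
grip_width: 0.0139
grip_force: 31.8
```

```bash
python3 mv.py;python3 -c "
from h import *;o=get_obs();print(o['moment'],o['tau'])"
```

```text
t 10.25 pos [0.5653 0.212  0.0499] rpy [-3.1412e+00 -5.0000e-04 -2.7555e+00] q [ 0.3   0.57  1.5  -0.    1.07 -1.66] F [-1.2 -4.3  3.1] w 0.0139 gf 31.84960607351968
[-0.93842447  0.06275573 -0.79965777] [  3.54143724 -62.10473299 -31.21248007   0.6930699   -0.66010348
  -1.032416  ]
```

Emit:
play_rows(motion=[[[0, 0, 0, 0, 0, -0.004, -1], [0, 0, 0, 0, 0, -0.008, -1], [0, 0, 0, 0, 0, -0.008, -1]]])

```text
time_s: 10.55
ee_pos: [0.5654, 0.2121, 0.0499]
eef_rot: [-3.141, -0.0, -2.705]
force: [0.2, -5.6, 2.2]
grip_width: 0.015
grip_force: 32.1
```

```bash
python3 mv.py;python3 -c "
from h import *;o=get_obs();print(o['moment'],o['tau'])"
```

```text
t 10.55 pos [0.5654 0.2121 0.0499] rpy [-3.1412e+00 -2.0000e-04 -2.7048e+00] q [ 0.3   0.57  1.5  -0.    1.07 -1.71] F [ 0.2 -5.6  2.2] w 0.015 gf 32.05475364346057
[-0.9289064  -0.05340205 -0.70385919] [  3.75553966 -62.39905357 -31.00616455   0.85740952  -0.4418846
  -1.14005718]
```

The jaws are now being wedged open (13.7 to 15 mm) with the moment steady, so the knob is at its stop. I'll release and rise.

Emit:
play_rows(motion=[[[0, 0, 0, 0, 0, 0, 0], [0, 0, 0, 0, 0, 0, 0], [0, 0, 0, 0, 0, 0, 0], [0, 0, -0.1, 0, 0, 0, 0], [0, 0, -0.3, 0, 0, 0, 0], [0, 0, -0.5, 0, 0, 0, -0.5], [0, 0, -0.5, 0, 0, 0, -1]]])

```text
time_s: 11.25
ee_pos: [0.5676, 0.2136, 0.1821]
eef_rot: [-3.14, 0.011, -2.704]
force: [-0.6, -0.7, -0.2]
grip_width: 0.0341
grip_force: 0.0
```

Emit:
play_rows(motion=[[[0.6, 0.6, 0, 0, 0, 0.02, -1], [0.6, 0.6, 0, 0, 0, 0.04, -1], [0.6, 0.6, 0, 0, 0, 0.06, -1], [0.6, 0.6, 0, 0, 0, 0.08, -1], [0.6, 0.6, 0, 0, 0, 0.1, -1], [0.6, 0.6, 0, 0, 0, 0.1, -1]]])

```text
time_s: 11.85
ee_pos: [0.3646, 0.2857, 0.175]
eef_rot: [3.141, 0.0, 2.951]
force: [-0.2, -0.5, 0.7]
grip_width: 0.0006
grip_force: 0.0
```

```bash
python3 mv.py; python3 -c "
from h import *
s=snap('scene','s3');t=snap('top','t3')
f=lambda a,r:cv2.resize(cv2.cvtColor(a,4)[r[0]:r[1],r[2]:r[3]],(400,400),interpolation=cv2.INTER_CUBIC)
cv2.imwrite('pics/s3c.png',np.hstack([f(s['frame'],(200,300,350,450)),f(t['frame'],(150,240,205,295))]))"
```

```text
t 11.85 pos [0.3646 0.2857 0.175 ] rpy [3.141e+00 3.000e-04 2.951e+00] q [ 0.59  0.13  1.79  0.    1.23 -0.79] F [-0.2 -0.5  0.7] w 0.0006 gf 0.0
```

View pics/s3c.png

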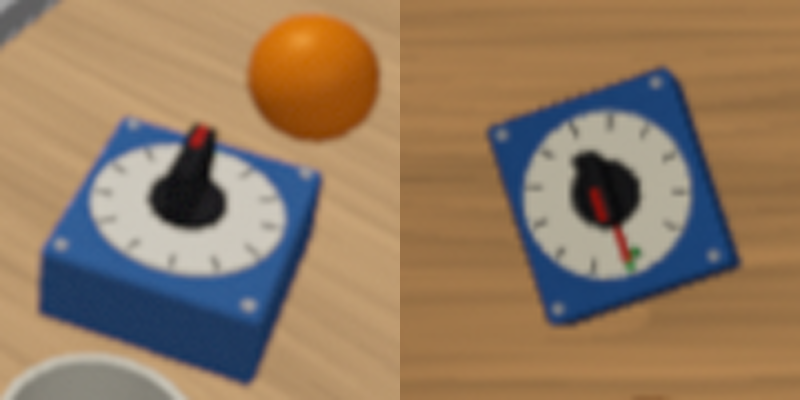

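The right half shows the red pointer lying on the green pin at about (630,255), so the knob is at zero. Next I'll go behind the tray's -x face, with the fingers closed and tool x along the station's x.

```bash
cat >> mv.py <<'E'
S=np.array([.5387,-.1378]);a=.1145;M=np.array([[np.cos(a),-np.sin(a)],[np.sin(a),np.cos(a)]])
print('station xy yaw',(M.T@(o['ee_pos'][:2]-S)).round(4),round(o['eef_rot'][2]-a,3),'Fst',(M.T@o['force'][:2]).round(1))
E
python3 mv.py .42,.08,.175,1.6 .4543,-.1475,.175,.1145
```

```text
t 11.95 pos [0.3664 0.285  0.1748] rpy [3.1414e+00 4.0000e-04 2.9549e+00] q [ 0.58  0.13  1.78 -0.    1.23 -0.8 ] F [-0.2 -0.2  0.3] w 0.0005 gf 0.0
.42,.08,.175,1.6 shift/.25 [-0.3629 -0.7658 -0.0008] turn/2pi [1.000e-04 0.000e+00 2.156e-01]
.4543,-.1475,.175,.1145 shift/.25 [-6.6660e-01 -1.6346e+00 -9.0000e-04] turn/2pi [ 1.000e-04 -0.000e+00  4.521e-01]
station xy yaw [-0.1229  0.4397] 2.84 Fst [-0.2 -0.2]
```

Emit:
play_rows(motion=[[[-0.36, -0.77, 0, 0, 0, 0.216, -1], [-0.36, -0.77, 0, 0, 0, 0.216, -1], [-0.36, -0.77, 0, 0, 0, 0.216, -1], [-0.36, -0.77, 0, 0, 0, 0.216, -1], [-0.36, -0.77, 0, 0, 0, 0.216, -1], [-0.36, -0.77, 0, 0, 0, 0.216, -1], [-0.36, -0.77, 0, 0, 0, 0.216, -1], [-0.36, -0.77, 0, 0, 0, 0.216, -1], [-0.36, -0.77, 0, 0, 0, 0.216, -1], [-0.36, -0.77, 0, 0, 0, 0.216, -1]]])

```text
time_s: 12.95
ee_pos: [0.4184, 0.078, 0.1746]
eef_rot: [-3.141, 0.0, 1.592]
force: [-0.1, 0.6, 0.5]
grip_width: 0.0004
grip_force: 0.0
```

```bash
python3 mv.py .4543,-.1475,.1,.1145
```

```text
t 12.95 pos [0.4184 0.078  0.1746] rpy [-3.1412e+00  1.0000e-04  1.5923e+00] q [ 0.1   0.04  1.88 -0.    1.22  0.08] F [-0.1  0.6  0.5] w 0.0004 gf 0.0
.4543,-.1475,.1,.1145 shift/.25 [-0.9048  0.1242  0.2984] turn/2pi [-0.000e+00  1.000e-04  2.352e-01]
station xy yaw [-0.0948  0.2281] 1.478 Fst [-0.1  0.6]
```

Emit:
play_rows(motion=[[[-0.905, 0.124, 0, 0, 0, 0.235, -1], [-0.905, 0.124, 0, 0, 0, 0.235, -1], [-0.905, 0.124, 0, 0, 0, 0.235, -1], [-0.905, 0.124, 0, 0, 0, 0.235, -1], [-0.905, 0.124, 0, 0, 0, 0.235, -1], [-0.905, 0.124, 0.2, 0, 0, 0.235, -1], [-0.905, 0.124, 0.35, 0, 0, 0.235, -1], [-0.905, 0.124, 0.5, 0, 0, 0.235, -1], [-0.905, 0.124, 0.5, 0, 0, 0.235, -1], [-0.905, 0.124, 0.5, 0, 0, 0.235, -1]]])

```text
time_s: 13.95
ee_pos: [0.4533, -0.1472, 0.0483]
eef_rot: [-3.14, 0.002, 0.117]
force: [0.6, 0.2, 0.1]
grip_width: 0.0005
grip_force: 0.0
```

```bash
python3 mv.py .4543,-.1475,.005,.1145; python3 -c "
from h import *
c=snap('scene','s4');P=cloud(c);q=get_obs()['ee_pos']
m=(P[...,2]>.03)&(np.hypot(P[...,0]-q[0],P[...,1]-q[1])<.035);v,u=np.where(m);Q=P[m]
i=np.argsort(Q[:,2])[:12];print(np.c_[u[i],v[i],Q[i].round(3)])"
```

```text
t 13.95 pos [ 0.4533 -0.1472  0.0483] rpy [-3.1403e+00  2.4000e-03  1.1710e-01] q [-0.39  0.33  1.87 -0.    0.95  1.06] F [0.6 0.2 0.1] w 0.0005 gf 0.0
.4543,-.1475,.005,.1145 shift/.25 [0.0042 0.0019 0.1733] turn/2pi [-0.0002  0.0004  0.0004]
station xy yaw [-0.0859  0.0004] 0.003 Fst [0.6 0.2]
[[ 3.15e+02  1.66e+02  4.49e-01 -1.44e-01  5.80e-02]
 [ 3.10e+02  1.67e+02  4.65e-01 -1.48e-01  5.90e-02]
 [ 3.11e+02  1.67e+02  4.64e-01 -1.45e-01  6.00e-02]
 [ 3.13e+02  1.67e+02  4.60e-01 -1.41e-01  6.00e-02]
 [ 3.12e+02  1.67e+02  4.62e-01 -1.42e-01  6.10e-02]
 [ 3.09e+02  1.66e+02  4.65e-01 -1.51e-01  6.10e-02]
 [ 3.11e+02  1.66e+02  4.64e-01 -1.45e-01  6.30e-02]
 [ 3.12e+02  1.66e+02  4.63e-01 -1.42e-01  6.40e-02]
 [ 3.09e+02  1.65e+02  4.64e-01 -1.52e-01  6.40e-02]
 [ 3.16e+02  1.65e+02  4.51e-01 -1.38e-01  6.40e-02]
 [ 3.11e+02  1.65e+02  4.62e-01 -1.47e-01  6.50e-02]
 [ 3.13e+02  1.66e+02  4.62e-01 -1.38e-01  6.50e-02]]
```

Emit:
play_rows(motion=[[[0, 0, 0.07, 0, 0, 0, -1], [0, 0, 0.12, 0, 0, 0, -1], [0, 0, 0.15, 0, 0, 0, -1], [0, 0, 0.17, 0, 0, 0, -1], [0, 0, 0.17, 0, 0, 0, -1], [0.04, 0, 0.17, 0, 0, 0, -1], [0.08, 0, 0.17, 0, 0, 0, -1], [0.12, 0, 0.17, 0, 0, 0, -1], [0.14, 0, 0.17, 0, 0, 0, -1], [0.16, 0, 0.17, 0, 0, 0, -1]]])

```text
time_s: 15.0
ee_pos: [0.4935, -0.1417, 0.0072]
eef_rot: [-3.141, 0.002, 0.118]
force: [-6.6, 1.4, 3.9]
grip_width: 0.0005
grip_force: 2.6
```

```bash
python3 mv.py
```

```text
t 15.0 pos [ 0.4935 -0.1417  0.0072] rpy [-3.1409e+00  1.8000e-03  1.1760e-01] q [-0.35  0.47  1.79 -0.    0.89  1.1 ] F [-6.6  1.4  3.9] w 0.0005 gf 2.580005459021777
station xy yaw [-0.0454  0.0013] 0.003 Fst [-6.4  2.1]
```

Emit:
play_rows(motion=[[[0.015, 0, 0, 0, 0, 0, -1], [0.03, 0, 0, 0, 0, 0, -1], [0.045, 0, 0, 0, 0, 0, -1], [0.06, 0, 0, 0, 0, 0, -1], [0.075, 0, 0, 0, 0, 0, -1], [0.09, 0, 0, 0, 0, 0, -1], [0.1, 0, 0, 0, 0, 0, -1], [0.1, 0, 0, 0, 0, 0, -1]]])

```text
time_s: 15.8
ee_pos: [0.5184, -0.1388, 0.0072]
eef_rot: [-3.141, 0.001, 0.117]
force: [-2.7, 1.4, 1.1]
grip_width: 0.0001
grip_force: 1.2
```

```bash
python3 mv.py
```

```text
t 15.8 pos [ 0.5184 -0.1388  0.0072] rpy [-3.1412e+00  9.0000e-04  1.1730e-01] q [-0.33  0.51  1.72  0.    0.91  1.12] F [-2.7  1.4  1.1] w 0.0001 gf 1.1744377869763412
station xy yaw [-0.0203  0.0013] 0.003 Fst [-2.5  1.7]
```

Contact came where I predicted it, with low force. I'll continue slowly towards the far fence.

Emit:
play_rows(motion=[[[0.012, 0, 0, 0, 0, 0, -1], [0.024, 0, 0, 0, 0, 0, -1], [0.036, 0, 0, 0, 0, 0, -1], [0.048, 0, 0, 0, 0, 0, -1], [0.06, 0, 0, 0, 0, 0, -1], [0.07, 0, 0, 0, 0, 0, -1], [0.07, 0, 0, 0, 0, 0, -1]]])

```text
time_s: 16.5
ee_pos: [0.5362, -0.137, 0.0073]
eef_rot: [3.141, -0.001, 0.117]
force: [-0.8, 0.1, -0.3]
grip_width: 0.0005
grip_force: 0.3
```

```bash
python3 mv.py
```

```text
t 16.5 pos [ 0.5362 -0.137   0.0073] rpy [ 3.1414e+00 -6.0000e-04  1.1700e-01] q [-0.32  0.54  1.67  0.    0.93  1.14] F [-0.8  0.1 -0.3] w 0.0005 gf 0.30941539728246426
station xy yaw [-0.0024  0.0011] 0.002 Fst [-0.8  0.2]
```

Emit:
play_rows(motion=[[[0.008, 0, 0, 0, 0, 0, -1], [0.016, 0, 0, 0, 0, 0, -1], [0.024, 0, 0, 0, 0, 0, -1], [0.024, 0, 0, 0, 0, 0, -1]]])

```text
time_s: 16.9
ee_pos: [0.5421, -0.1363, 0.0074]
eef_rot: [3.141, -0.001, 0.117]
force: [-1.7, 0.5, -0.6]
grip_width: 0.0004
grip_force: 0.4
```

```bash
python3 mv.py
```

```text
t 16.9 pos [ 0.5421 -0.1363  0.0074] rpy [ 3.1414e+00 -5.0000e-04  1.1690e-01] q [-0.31  0.55  1.66  0.    0.94  1.14] F [-1.7  0.5 -0.6] w 0.0004 gf 0.3964898083359003
station xy yaw [0.0036 0.0011] 0.002 Fst [-1.6  0.7]
```

Emit:
play_rows(motion=[[[0.008, 0, 0, 0, 0, 0, -1], [0.016, 0, 0, 0, 0, 0, -1], [0.016, 0, 0, 0, 0, 0, -1]]])

```text
time_s: 17.2
ee_pos: [0.5457, -0.1357, 0.0073]
eef_rot: [-3.141, 0.001, 0.117]
force: [-4.5, 1.3, 1.9]
grip_width: 0.0002
grip_force: 2.1
```

```bash
python3 mv.py; python3 - <<'E'
from h import *
snap('top','t5');a=cv2.imread('pics/t5.png')
cv2.imwrite('pics/t5c.png',cv2.resize(a[130:275,315:470],None,fx=4,fy=4,interpolation=cv2.INTER_CUBIC))
E
```

```text
t 17.2 pos [ 0.5457 -0.1357  0.0073] rpy [-3.1412e+00  6.0000e-04  1.1700e-01] q [-0.31  0.55  1.64  0.    0.94  1.14] F [-4.5  1.3  1.9] w 0.0002 gf 2.1139095816761255
station xy yaw [0.0072 0.0013] 0.003 Fst [-4.3  1.8]
```

View pics/t5c.png

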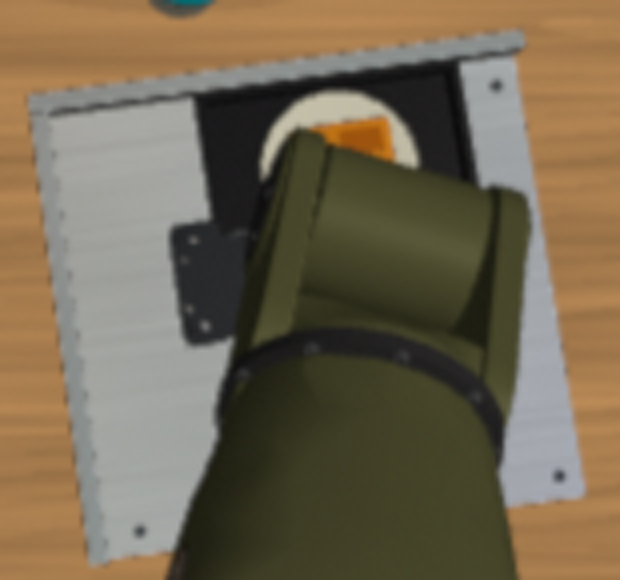

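The tray now lies along the far fence, with its far edge from (197,95) to (460,62). I'll seat it a touch more, then back off and go round to its -y side.

Emit:
play_rows(motion=[[[0.006, 0, 0, 0, 0, 0, -1], [0.006, 0, 0, 0, 0, 0, -1], [-0.04, 0, 0, 0, 0, 0, -1], [-0.12, 0, 0, 0, 0, 0, -1], [-0.12, 0, -0.2, 0, 0, 0, -1], [-0.12, 0, -0.35, 0, 0, 0, -1], [-0.12, 0, -0.35, 0, 0, 0, -1]]])

```text
time_s: 17.95
ee_pos: [0.5188, -0.1403, 0.1002]
eef_rot: [3.137, -0.009, 0.117]
force: [0.8, 0.0, -0.5]
grip_width: 0.0007
grip_force: 0.0
```

```bash
python3 - <<'E'
from fit import *
S=np.array([.5387,-.1378]);a=.1145;M=np.array([[np.cos(a),-np.sin(a)],[np.sin(a),np.cos(a)]])
for p in ([197,95],[460,62],[475,180],[213,215]):
    print(p,(M.T@(onplane(c,*px(p,4,[315,130]),.026)[:2]-S)).round(4))
print(S+M@[.068,-.20], S+M@[.068,-.18])
E
python3 mv.py .628,-.329,.09,1.685
```

```text
[197, 95] [0.1359 0.0522]
[460, 62] [ 0.135  -0.1173]
[475, 180] [ 0.0585 -0.115 ]
[213, 215] [0.058  0.0528]
[ 0.62910473 -0.32872141] [ 0.62681973 -0.30885237]
t 17.95 pos [ 0.5188 -0.1403  0.1002] rpy [ 3.1374 -0.0089  0.1168] q [-0.33  0.37  1.67  0.    1.09  1.12] F [ 0.8  0.  -0.5] w 0.0007 gf 0.0
.628,-.329,.09,1.685 shift/.25 [0.3456 0.8002 0.0472] turn/2pi [ 0.0016 -0.0006 -0.2496]
station xy yaw [-0.0201 -0.0002] 0.002 Fst [ 0.8 -0.1]
```

Emit:
play_rows(motion=[[[0.35, 0.72, 0, 0, 0, -0.25, -1], [0.35, 0.72, 0, 0, 0, -0.25, -1], [0.35, 0.72, 0, 0, 0, -0.25, -1], [0.35, 0.72, 0, 0, 0, -0.25, -1], [0.35, 0.72, 0, 0, 0, -0.25, -1], [0.35, 0.72, 0, 0, 0, -0.25, -1], [0.35, 0.72, 0, 0, 0, -0.25, -1], [0.35, 0.72, 0, 0, 0, -0.25, -1], [0.35, 0.72, 0, 0, 0, -0.25, -1], [0.35, 0.72, 0, 0, 0, -0.25, -1]]])

```text
time_s: 18.95
ee_pos: [0.624, -0.308, 0.094]
eef_rot: [3.141, 0.0, 1.623]
force: [-0.1, -0.4, 0.1]
grip_width: 0.0001
grip_force: 0.0
```

Emit:
play_rows(motion=[[[0, 0, 0, 0, 0, -0.01, -1], [0, 0, 0, 0, 0, -0.01, -1]]])

```text
time_s: 19.15
ee_pos: [0.624, -0.308, 0.0941]
eef_rot: [3.142, -0.0, 1.681]
force: [0.1, 0.2, 1.0]
grip_width: 0.0002
grip_force: 0.0
```

```bash
python3 mv.py .627,-.309,.007,1.685
```

```text
t 19.15 pos [ 0.624  -0.308   0.0941] rpy [ 3.1415 -0.      1.6806] q [-0.51  0.72  1.15  0.    1.28 -0.62] F [0.1 0.2 1. ] w 0.0002 gf 0.0
.627,-.309,.007,1.685 shift/.25 [-0.0053  0.0115  0.3482] turn/2pi [ 0.     -0.     -0.0007]
station xy yaw [ 0.0653 -0.1788] 1.566 Fst [0.1 0.2]
```

Emit:
play_rows(motion=[[[0, 0, 0.15, 0, 0, 0, -1], [0, 0, 0.28, 0, 0, 0, -1], [0, 0, 0.33, 0, 0, 0, -1], [0, 0, 0.345, 0, 0, 0, -1], [0.06, 0, 0.345, 0, 0, 0, -1], [0.12, 0, 0.345, 0, 0, 0, -1], [0.16, 0, 0.345, 0, 0, 0, -1], [0.19, 0, 0.345, 0, 0, 0, -1], [0.21, 0, 0.345, 0, 0, 0, -1], [0.23, 0, 0.345, 0, 0, 0, -1]]])

```text
time_s: 20.15
ee_pos: [0.6181, -0.2514, 0.0097]
eef_rot: [3.14, 0.002, 1.68]
force: [0.5, -6.3, 3.5]
grip_width: 0.0005
grip_force: 3.2
```

```bash
python3 mv.py
```

```text
t 20.15 pos [ 0.6181 -0.2514  0.0097] rpy [3.1399e+00 2.3000e-03 1.6798e+00] q [-0.44  0.75  1.31 -0.    1.08 -0.55] F [ 0.5 -6.3  3.5] w 0.0005 gf 3.181117717176676
station xy yaw [ 0.0659 -0.1219] 1.565 Fst [-0.2 -6.3]
```

Emit:
play_rows(motion=[[[0.02, 0, 0, 0, 0, 0, -1], [0.04, 0, 0, 0, 0, 0, -1], [0.06, 0, 0, 0, 0, 0, -1], [0.08, 0, 0, 0, 0, 0, -1], [0.1, 0, 0, 0, 0, 0, -1], [0.12, 0, 0, 0, 0, 0, -1], [0.14, 0, 0, 0, 0, 0, -1], [0.16, 0, 0, 0, 0, 0, -1]]])

```text
time_s: 20.95
ee_pos: [0.6136, -0.2122, 0.0097]
eef_rot: [3.14, 0.003, 1.679]
force: [-1.6, -7.8, 4.9]
grip_width: 0.0003
grip_force: 3.9
```

```bash
python3 mv.py
```

```text
t 20.95 pos [ 0.6136 -0.2122  0.0097] rpy [3.1400e+00 2.5000e-03 1.6792e+00] q [-0.39  0.71  1.37 -0.    1.06 -0.5 ] F [-1.6 -7.8  4.9] w 0.0003 gf 3.9206434786319733
station xy yaw [ 0.0659 -0.0825] 1.565 Fst [-2.5 -7.6]
```

Emit:
play_rows(motion=[[[0.02, 0, 0, 0, 0, 0, -1], [0.04, 0, 0, 0, 0, 0, -1], [0.06, 0, 0, 0, 0, 0, -1], [0.08, 0, 0, 0, 0, 0, -1], [0.1, 0, 0, 0, 0, 0, -1], [0.12, 0, 0, 0, 0, 0, -1], [0.14, 0, 0, 0, 0, 0, -1], [0.155, 0, 0, 0, 0, 0, -1], [0.165, 0, 0, 0, 0, 0, -1], [0.17, 0, 0, 0, 0, 0, -1]]])

```text
time_s: 21.95
ee_pos: [0.6087, -0.1704, 0.0097]
eef_rot: [3.141, 0.003, 1.679]
force: [-4.0, -11.3, 5.8]
grip_width: 0.0003
grip_force: 5.2
```

```bash
python3 mv.py
```

```text
t 21.95 pos [ 0.6087 -0.1704  0.0097] rpy [3.1407e+00 2.8000e-03 1.6794e+00] q [-0.33  0.68  1.43 -0.    1.03 -0.44] F [ -4.  -11.3   5.8] w 0.0003 gf 5.243107303977013
station xy yaw [ 0.0659 -0.0404] 1.565 Fst [ -5.3 -10.8]
```

Emit:
play_rows(motion=[[[0.008, 0, 0, 0, 0, 0, -1], [0.016, 0, 0, 0, 0, 0, -1], [0.016, 0, 0, 0, 0, 0, -1]]])

```text
time_s: 22.25
ee_pos: [0.6083, -0.1663, 0.0097]
eef_rot: [3.141, 0.003, 1.679]
force: [-4.3, -10.7, 6.0]
grip_width: 0.0002
grip_force: 4.5
```

```bash
python3 mv.py
```

```text
t 22.25 pos [ 0.6083 -0.1663  0.0097] rpy [3.1408e+00 2.6000e-03 1.6793e+00] q [-0.32  0.68  1.43 -0.    1.03 -0.43] F [ -4.3 -10.7   6. ] w 0.0002 gf 4.461245834827423
station xy yaw [ 0.0658 -0.0363] 1.565 Fst [ -5.4 -10.1]
```

Emit:
play_rows(motion=[[[0.006, 0, 0, 0, 0, 0, -1], [0.012, 0, 0, 0, 0, 0, -1], [0.012, 0, 0, 0, 0, 0, -1]]])

```text
time_s: 22.55
ee_pos: [0.608, -0.1637, 0.0097]
eef_rot: [3.141, 0.003, 1.679]
force: [-3.0, -12.4, 5.6]
grip_width: 0.0001
grip_force: 5.6
```

```bash
python3 mv.py
```

```text
t 22.55 pos [ 0.608  -0.1637  0.0097] rpy [3.1407e+00 3.1000e-03 1.6792e+00] q [-0.32  0.67  1.44 -0.    1.03 -0.43] F [ -3.  -12.4   5.6] w 0.0001 gf 5.61959870159626
station xy yaw [ 0.0658 -0.0336] 1.565 Fst [ -4.4 -12. ]
```

Emit:
play_rows(motion=[[[0.004, 0, 0, 0, 0, 0, -1], [0.008, 0, 0, 0, 0, 0, -1], [0.008, 0, 0, 0, 0, 0, -1]]])

```text
time_s: 22.85
ee_pos: [0.608, -0.1635, 0.0098]
eef_rot: [3.14, 0.006, 1.679]
force: [-1.5, -22.8, 1.8]
grip_width: 0.0002
grip_force: 11.4
```

```bash
python3 mv.py
```

```text
t 22.85 pos [ 0.608  -0.1635  0.0098] rpy [3.1399 0.0058 1.6788] q [-0.32  0.67  1.44 -0.01  1.03 -0.42] F [ -1.5 -22.8   1.8] w 0.0002 gf 11.410493552684784
station xy yaw [ 0.0659 -0.0335] 1.564 Fst [ -4.1 -22.5]
```

Force rose to 23 N at TCP y≈-0.0335, as predicted, so the tray is against the left fence. I'll back off and go behind the -x face for a light squaring push.

Emit:
play_rows(motion=[[[-0.04, 0, 0, 0, 0, 0, -1], [-0.12, 0, 0, 0, 0, 0, -1], [-0.14, 0, -0.15, 0, 0, 0, -1], [-0.14, 0, -0.35, 0, 0, 0, -1], [-0.14, 0, -0.35, 0, 0, 0, -1]]])

```text
time_s: 23.35
ee_pos: [0.6142, -0.1966, 0.1032]
eef_rot: [3.132, 0.004, 1.679]
force: [0.8, -0.0, 0.1]
grip_width: 0.0004
grip_force: 0.0
```

```bash
python3 mv.py .4818,-.081,.09,.1145
```

```text
t 23.35 pos [ 0.6142 -0.1966  0.1032] rpy [3.1323 0.0044 1.6791] q [-0.37  0.59  1.34  0.    1.21 -0.48] F [ 0.8 -0.   0.1] w 0.0004 gf 0.0
.4818,-.081,.09,.1145 shift/.25 [ 0.5172 -0.477   0.0459] turn/2pi [ 0.0017 -0.0006  0.249 ]
station xy yaw [ 0.0683 -0.0671] 1.565 Fst [ 0.8 -0.1]
```

Emit:
play_rows(motion=[[[0.515, -0.475, 0, 0, 0, 0.25, -1], [0.515, -0.475, 0, 0, 0, 0.25, -1], [0.515, -0.475, 0, 0, 0, 0.25, -1], [0.515, -0.475, 0, 0, 0, 0.25, -1], [0.515, -0.475, 0, 0, 0, 0.25, -1], [0.515, -0.475, 0, 0, 0, 0.25, -1], [0.515, -0.475, 0, 0, 0, 0.25, -1], [0.515, -0.475, 0, 0, 0, 0.25, -1], [0.515, -0.475, 0, 0, 0, 0.25, -1], [0.515, -0.475, 0, 0, 0, 0.25, -1]]])

```text
time_s: 24.35
ee_pos: [0.4796, -0.08, 0.096]
eef_rot: [-3.141, -0.0, 0.173]
force: [0.3, -0.3, 0.2]
grip_width: 0.0004
grip_force: 0.0
```

```bash
python3 mv.py .4818,-.081,.006,.1145; python3 -c "
from h import *
snap('top','t6');snap('scene','s6')
a=cv2.resize(cv2.imread('pics/t6.png')[130:230,315:415],(400,400),interpolation=2);b=cv2.resize(cv2.imread('pics/s6.png')[150:250,210:310],(400,400),interpolation=2);cv2.imwrite('pics/c6.png',np.hstack([a,b]))"
```

```text
t 24.35 pos [ 0.4796 -0.08    0.096 ] rpy [-3.1414e+00 -2.0000e-04  1.7340e-01] q [-0.24  0.27  1.81  0.    1.06  1.16] F [ 0.3 -0.3  0.2] w 0.0004 gf 0.0
.4818,-.081,.006,.1145 shift/.25 [0.0079 0.0055 0.3601] turn/2pi [-0.     -0.      0.0094]
station xy yaw [-0.0521  0.0642] 0.059 Fst [ 0.3 -0.4]
```

View pics/c6.png

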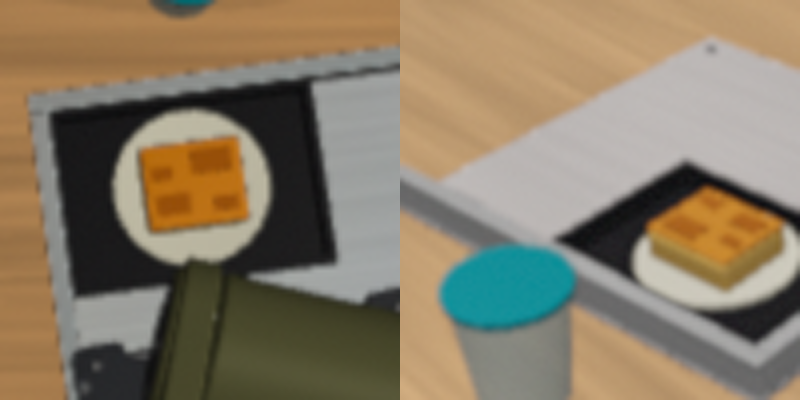

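The picture shows the tray in the corner, its corner at about (52,112), and it looks square. Now a light confirming push along +x.

Emit:
play_rows(motion=[[[0, 0, 0.15, 0, 0, 0.0094, -1], [0, 0, 0.28, 0, 0, 0.0094, -1], [0, 0, 0.34, 0, 0, 0.0094, -1], [0, 0, 0.352, 0, 0, 0.0094, -1], [0.07, 0, 0.352, 0, 0, 0.0094, -1], [0.13, 0, 0.352, 0, 0, 0.0094, -1], [0.17, 0, 0.352, 0, 0, 0.0094, -1], [0.2, 0, 0.352, 0, 0, 0.0094, -1], [0.215, 0, 0.352, 0, 0, 0.0094, -1], [0.215, 0, 0.352, 0, 0, 0.0094, -1]]])

```text
time_s: 25.45
ee_pos: [0.5324, -0.0699, 0.0082]
eef_rot: [3.142, -0.0, 0.121]
force: [0.1, -0.3, -0.2]
grip_width: 0.0008
grip_force: 0.0
```

```bash
python3 mv.py
```

```text
t 25.45 pos [ 0.5324 -0.0699  0.0082] rpy [ 3.1416e+00 -1.0000e-04  1.2130e-01] q [-0.2   0.51  1.72  0.    0.91  1.25] F [ 0.1 -0.3 -0.2] w 0.0008 gf 0.0
station xy yaw [0.0015 0.0682] 0.007 Fst [ 0.  -0.3]
```

Emit:
play_rows(motion=[[[0.008, 0, 0, 0, 0, 0, -1], [0.014, 0, 0, 0, 0, 0, -1], [0.014, 0, 0, 0, 0, 0, -1]]])

```text
time_s: 25.75
ee_pos: [0.5357, -0.0695, 0.0082]
eef_rot: [3.142, -0.0, 0.121]
force: [-0.1, -0.2, 0.2]
grip_width: 0.0008
grip_force: 0.0
```

```bash
python3 mv.py
```

```text
t 25.75 pos [ 0.5357 -0.0695  0.0082] rpy [ 3.1416e+00 -1.0000e-04  1.2070e-01] q [-0.2   0.51  1.71  0.    0.92  1.25] F [-0.1 -0.2  0.2] w 0.0008 gf 0.0
station xy yaw [0.0049 0.0682] 0.006 Fst [-0.1 -0.2]
```

Emit:
play_rows(motion=[[[0.006, 0, 0, 0, 0, 0, -1], [0.012, 0, 0, 0, 0, 0, -1], [0.012, 0, 0, 0, 0, 0, -1]]])

```text
time_s: 26.05
ee_pos: [0.5387, -0.0692, 0.0081]
eef_rot: [-3.142, 0.0, 0.121]
force: [-1.5, -0.2, 1.5]
grip_width: 0.0006
grip_force: 0.8
```

```bash
python3 mv.py
```

```text
t 26.05 pos [ 0.5387 -0.0692  0.0081] rpy [-3.1416e+00  4.0000e-04  1.2070e-01] q [-0.2   0.52  1.7  -0.    0.92  1.26] F [-1.5 -0.2  1.5] w 0.0006 gf 0.7630304654594511
station xy yaw [0.0078 0.0682] 0.006 Fst [-1.5 -0. ]
```

Emit:
play_rows(motion=[[[0.006, 0, 0, 0, 0, 0, -1], [0.006, 0, 0, 0, 0, 0, -1]]])

```text
time_s: 26.25
ee_pos: [0.5387, -0.0691, 0.008]
eef_rot: [-3.141, 0.004, 0.121]
force: [-13.3, -2.5, 10.6]
grip_width: 0.0007
grip_force: 6.6
```

```bash
python3 mv.py
```

```text
t 26.25 pos [ 0.5387 -0.0691  0.008 ] rpy [-3.1411  0.0038  0.1208] q [-0.19  0.52  1.7  -0.    0.93  1.26] F [-13.3  -2.5  10.6] w 0.0007 gf 6.567335352301598
station xy yaw [0.0079 0.0682] 0.006 Fst [-13.5  -1. ]
```

Firm at 13 N with no movement, so the tray is flush. I'll retreat clear and verify.

Emit:
play_rows(motion=[[[-0.04, 0, 0, 0, 0, 0, -1], [-0.15, 0, 0, 0, 0, 0, -1], [-0.25, 0, -0.2, 0, 0, 0, -1], [-0.35, 0, -0.4, 0, 0, 0, -1], [-0.45, 0, -0.5, 0, 0, 0, -1], [-0.5, 0, -0.5, 0, 0, 0, -1], [-0.5, 0, -0.5, 0, 0, 0, -1], [-0.5, 0, -0.5, 0, 0, 0, -1]]])

```text
time_s: 27.05
ee_pos: [0.4161, -0.0839, 0.1322]
eef_rot: [-3.141, 0.001, 0.12]
force: [-0.3, 0.1, 0.6]
grip_width: 0.0006
grip_force: 0.0
```

```bash
python3 mv.py; python3 -c "
from h import *
snap('top','t7')
a=cv2.imread('pics/t7.png');cv2.imwrite('pics/c7.png',np.hstack([cv2.resize(a[140:220,315:395],(480,480),interpolation=2),cv2.resize(a[155:235,215:295],(320,320),interpolation=2).repeat(1,0) if 0 else cv2.copyMakeBorder(cv2.resize(a[160:230,218:288],(320,320),interpolation=2),0,160,0,0,0)]))"
```

```text
t 27.05 pos [ 0.4161 -0.0839  0.1322] rpy [-3.1411e+00  7.0000e-04  1.2040e-01] q [-0.29  0.09  1.93  0.    1.12  1.16] F [-0.3  0.1  0.6] w 0.0006 gf 0.0
station xy yaw [-0.1156  0.0676] 0.006 Fst [-0.3  0.2]
```

View pics/c7.png

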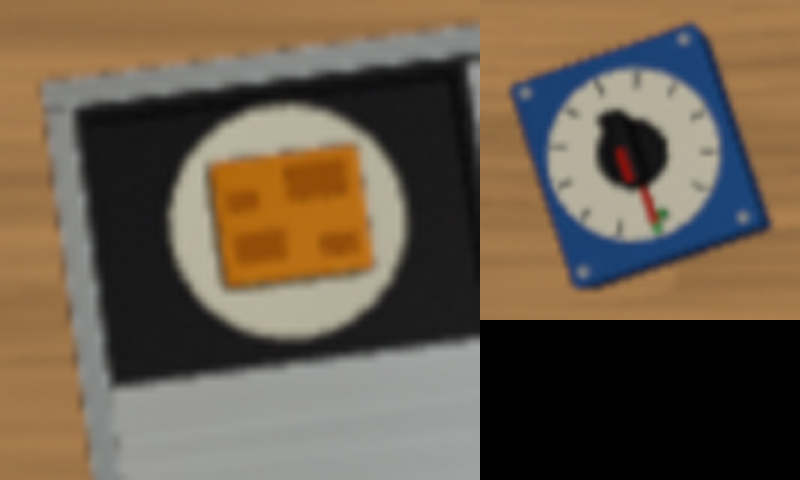

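The tray sits flush in the corner: its top-left is at (80,110) and its left edge runs along the fence to (112,383). The pointer rests on the pin, and the robot is clear of everything.

```bash
python3 -c "
from h import *
print(workorder.hand_in())"
```

```text
the job is handed in; nothing more can be done
None
```

The job is handed in, though the hand-in call gave no verdict: the knob's red pointer is against the green pin, the tray is flush and square in the fence corner, and the arm never went near the mug, orange or cup.

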